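# Nest the round stone pots and set the odd one aside

## Task

Tidy the stone pots on the jeweller's bench, one at a time and in this order: stand the large round pot on the middle of the cork stand, nest the middle-sized round pot in the well of the large one, then the small round pot in the well of the middle-sized one; last of all put the square pot, which will not nest with them, on the middle of the pale soldering tile. Set every pot down upright without dropping it, let go of it so that it rests fully down, and leave the two wax rings and the amber jar where they are.

Things in the scene. Friction and masses are not known exactly. Their poses are not given: they have to be found in the camera images.
- pot_large: white glazed ceramic stone pot, a straight-sided round cylinder: outside diameter 66 mm, height 30 mm, round well open at the top, 59 mm across and 14 mm deep; solid bottom 16 mm thick. Origin: centre of the underside, z up. About 160 g. The widest of three round pots of equal height.
- pot_middle: white glazed ceramic stone pot, a straight-sided round cylinder: outside diameter 49 mm, height 30 mm, round well open at the top, 42 mm across and 14 mm deep; solid bottom 16 mm thick. Origin: centre of the underside, z up. About 90 g. Fits into the large pot's well with about 5 mm to spare all round and then stands 16 mm proud of its rim.
- pot_small: white glazed ceramic stone pot, a straight-sided round cylinder: outside diameter 32 mm, height 30 mm, round well open at the top, 25 mm across and 14 mm deep; solid bottom 16 mm thick. Origin: centre of the underside, z up. About 45 g. Fits into the middle pot's well with about 5 mm to spare all round and then stands 16 mm proud of its rim.
- pot_square: white glazed ceramic stone pot, square: 50 mm by 50 mm outside, 30 mm high, with a square well 40 mm wide and 14 mm deep, bottom 16 mm thick; it fits none of the round wells. Origin: centre of the underside, z up, x and y square to its sides. About 130 g.
- cork_stand: brown round cork stand, a flat disc 110 mm across and 12 mm thick, fixed to the bench. Origin: centre of its underside (its top is 12 mm higher), z up.
- tile: pale square soldering tile, 110 mm by 110 mm, 14 mm thick, flat, fixed to the bench. Origin: centre of its underside (its top is 14 mm higher), z up, x and y square to its sides.
- wax_green: ring blank of green wax, outside diameter 34 mm, hole 19 mm, 22 mm high, lying flat among the pots; loose, leave it alone. Origin: centre of the underside, z up.
- wax_blue: ring blank of blue wax, outside diameter 34 mm, hole 19 mm, 22 mm high, lying flat among the pots; loose, leave it alone. Origin: centre of the underside, z up.
- flux_jar: small amber glass jar with a black cap, 40 mm across, 40 mm high, between the stand and the tile; loose, leave it alone. Origin: centre of the underside, z up.

How it is judged (in metres and radians):
On the way, in this order (a step that is already met when the one before it is completed fails the run):
1. the large round pot stands on the cork stand, released (horizontal distance between pot_large and cork_stand below 0.018 m and z of pot_large in the frame of cork_stand between 0.009 and 0.015 m and contact force between the fingers and pot_large below 0.1 N and linear speed of pot_large below 0.03 m/s and angle between pot_large's own z axis and vertical below 0.1 rad), for 0.2 s.
2. the middle-sized round pot is nested in the large one on the stand, released (all of step 1 and horizontal distance between pot_middle and pot_large below 0.009 m and z of pot_middle in the frame of pot_large between 0.013 and 0.019 m and contact force between the fingers and pot_middle below 0.1 N and linear speed of pot_middle below 0.03 m/s and angle between pot_middle's own z axis and vertical below 0.1 rad), for 0.2 s.
3. the small round pot is nested in the middle-sized one, released (all of step 2 and horizontal distance between pot_small and pot_middle below 0.009 m and z of pot_small in the frame of pot_middle between 0.013 and 0.019 m and contact force between the fingers and pot_small below 0.1 N and linear speed of pot_small below 0.03 m/s and angle between pot_small's own z axis and vertical below 0.1 rad), for 0.2 s.
4. the square pot stands on the tile, released (x of pot_square in the frame of tile between -0.025 and 0.025 m and y of pot_square in the frame of tile between -0.025 and 0.025 m and z of pot_square in the frame of tile between 0.011 and 0.017 m and contact force between the fingers and pot_square below 0.1 N and linear speed of pot_square below 0.03 m/s and angle between pot_square's own z axis and vertical below 0.1 rad), for 0.2 s.
At the end, for the whole second after the job is handed in: Large pot within 18 mm of the cork stand's centre; middle pot down in the large one's well, small pot down in the middle one's (height within 3 mm, centres within 9 mm); square pot within 25 mm of the tile's centre along each side; all upright within 0.1 rad, released, at rest (all of step 3 and all of step 4); the robot touches nothing.
It fails at once if a wax ring or the amber jar is moved more than 30 mm (distance of any of wax_green, wax_blue, flux_jar from where it was at the start of the episode above 0.03 m).
It fails at once if a pot is dropped or knocked away (moves faster than 0.7 m/s, as after a fall of 25 mm, with no finger touching it) ((linear speed of pot_large above 0.7 m/s and contact force between the fingers and pot_large below 0.05 N) or (linear speed of pot_middle above 0.7 m/s and contact force between the fingers and pot_middle below 0.05 N) or (linear speed of pot_small above 0.7 m/s and contact force between the fingers and pot_small below 0.05 N) or (linear speed of pot_square above 0.7 m/s and contact force between the fingers and pot_square below 0.05 N)).
It also fails if it takes over 102 s, if anything falls off the work surface, if the arm or the gripper's body presses on something with over 40 N, if the wrist force passes 120 N, or if a joint passes its speed limit or range.

## Robot

A 6-joint arm with a two-finger parallel gripper is mounted at the origin on the work surface. World frame = base frame: x ahead of the robot, y to its left, z up, the work surface at z = 0. Lengths are in m, angles in degrees, forces in N, time in s.
With the tool pointing down it reaches from about 0.3 to 0.825 m from the base axis. Payload 5.4 kg.
Tool frame: the origin (TCP) lies at the very end of the fingers, on their centre line; the grasp point (between the pads) lies 19 mm behind it; z points along the fingers, y is the line along which they close (so a half turn about z gives the same grasp; the last joint's range is limited). The gripper opens to 92 mm and grips with 3 to 60 N. Pads are 20 mm wide; open, the fingers measure 128 mm over their backs; the gripper's body (75 mm by 189 mm) begins 69 mm behind the grasp point.
Start: joints at [57.978, 9.076, 91.501, -0, 79.423, -12.038], TCP at [0.197, 0.54, 0.215] pointing down, gripper open.
Joint ranges: [-166.64, 166.64], [-54.1, 131.32], [10.49, 154.53], [-73.88, 253.88], [9.74, 151.15], [-171.62, 171.62]. Speed limits (degrees/s): [147.25, 147.25, 180, 180, 180, 180].

## Interface

Orientations are given as a 3x3 rotation matrix whose columns are the frame's x, y, z axes.
In Python, from bench import manip, imaging, readout gives the robot as it stands (manip), with the cameras (imaging) and the readings (readout).
- The arm moves only by the tool send_path, called after ">>>" as name(argument=value, ...) on one line, values as JSON. Schema: {"type":"object","properties":{"motion":{"type":"array","items":{"type":"number"},"minItems":7,"maxItems":140},"clamp_n":{"type":"number"},"only":{"type":"string"},"quiet":{"type":"boolean"},"lines":{"type":"string"}},"required":["motion"],"additionalProperties":false}. motion is one flat list of numbers that holds 1 to 20 rows one after another, with no inner brackets; each row has 7 numbers: a rotation vector rx, ry, rz in degrees, then dx, dy, dz in m, then the opening from 0.0 (shut) to 1.0 (fully open); each row shifts and turns the commanded pose from where the row before left it, along the tool's axes as they then stand; what a row does not reach is not made up. A row lasts 1/10 s, in which the tool goes at most 0.05 m and 8.59 degrees, less where a joint would pass 70% of its speed; a pose out of reach is approached as far as the arm can. The fingers move at their own pace and stop on an object; clamp_n is the grip in N (left out, the last holds). Time passes only in rows, so rows that do not move let the fingers close. The tool returns the time, the measured TCP pose, the force, the opening and the grip force at its end. only (a regular expression) keeps the lines of the reply that match it, lines (a string "A,B") keeps lines A to B, and quiet returns only ok. Input that does not fit is refused with a message, and nothing moves.
- readout.sense(): the state, without advancing time (a new reading comes with each control period).
- imaging.get_image(name): name is "scene" or "top" or "wrist"; returns the picture (384x512x3 uint8, red, green, blue); there is no depth.
- imaging.camera_info(name): a dict with "camera_matrix" (3x3 intrinsics, pixels), "eye" and "orientation" of the camera in the world; the wrist camera has in their place "tool_from_camera" (4x4, takes a point from camera to tool coordinates, whose origin is the TCP and whose axes are the flange's). Camera axes: x right, y down, z forward; pixel columns grow to the right and rows downward; lengths in m; the calibration is good to about 2 mm. A picture is of the moment at which its call begins: read the wrist's pose just before it. camera_info takes no time and is no camera call.
- manip.close_job(): hands the job in; it is judged then, once.
The state is a dict: "time": time; "joint_positions": joint angles; "joint_velocities": joint speeds; "tau": joint torques, N m; "position": TCP position; "eef_rot": TCP orientation; "force": force on the tool from outside, world axes, zero at the start; "moment": the same for the moment, N m; "finger_gap": opening from 0.0 (shut) to 1.0 (fully open); "finger_force": force on a finger pad.
Only numpy, scipy, OpenCV 4.12 (cv2) and the standard library are available. Lean on these libraries where they do the work, as an engineer would, in place of code of your own. Each camera call takes 0.05 s, during which the arm holds its last target. There are 200 camera calls.

## Working session

There is one attempt and no reset: what is moved stays moved. The work goes in short steps, Python scripts to look and compute and a tool call to move; the robot and the scene stay as the last step left them, time stands still between calls to the robot, and variables do not carry over. Pictures are saved under pics/ and viewed, at most 14 in all, crops included, and the job is handed in when it is done.

```bash
ls; mkdir -p pics; python3 - <<'E'
from bench import manip, imaging, readout
import cv2
for n in ("top","scene","wrist"):
    s=readout.sense(); im=imaging.get_image(n); cv2.imwrite(f"pics/{n}0.png",im[:,:,::-1])
    print(n,imaging.camera_info(n))
print(s)
E
```

```text
bench.py
pics
top {'camera_matrix': array([[382.03496073,   0.        , 268.46370708],
       [  0.        , 382.03496073, 188.86331929],
       [  0.        ,   0.        ,   1.        ]]), 'eye': array([ 0.33899644, -0.01562692,  0.91874805]), 'orientation': array([[ 0.17016178, -0.96407605,  0.20396652],
       [-0.98541088, -0.16715209,  0.03202459],
       [ 0.00321928, -0.20644019, -0.97845393]])}
scene {'camera_matrix': array([[477.1415568 ,   0.        , 249.14376589],
       [  0.        , 477.1415568 , 192.42364007],
       [  0.        ,   0.        ,   1.        ]]), 'eye': array([0.82948033, 0.6042962 , 0.89443033]), 'orientation': array([[-0.87233625,  0.37427587, -0.31455848],
       [ 0.4887731 ,  0.68264636, -0.5432263 ],
       [ 0.0114157 , -0.62762372, -0.77843314]])}
wrist {'camera_matrix': array([[320.43134918,   0.        , 257.64172224],
       [  0.        , 320.43134918, 194.95719353],
       [  0.        ,   0.        ,   1.        ]]), 'tool_from_camera': array([[ 1.05347381e-03, -9.68812187e-01, -2.47793938e-01,
         7.04354169e-02],
       [ 9
[... 356 characters left out ...]
       7.94211475e+01, -1.20400360e+01]), 'joint_velocities': array([ 0.00599566, -0.15129746, -0.13271099, -0.0284164 , -0.10122112,
       -0.01865707]), 'tau': array([-6.57538585e-04, -3.86500204e+01, -3.22960353e+01,  7.02834385e-02,
        3.38655605e-02, -1.22316783e-05]), 'position': array([0.19624699, 0.5398951 , 0.21372468]), 'eef_rot': array([[-9.39791452e-01,  3.41747352e-01, -8.79659207e-04],
       [ 3.41748303e-01,  9.39790491e-01, -1.38950878e-03],
       [ 3.51834410e-04, -1.60647052e-03, -9.99998648e-01]]), 'force': array([-0.65704381,  0.30804602, -0.26703324]), 'moment': array([ 0.01557985, -0.00071578,  0.03973892]), 'finger_force': 0.0, 'finger_gap': 0.9990010246984636}
```

View pics/top0.png

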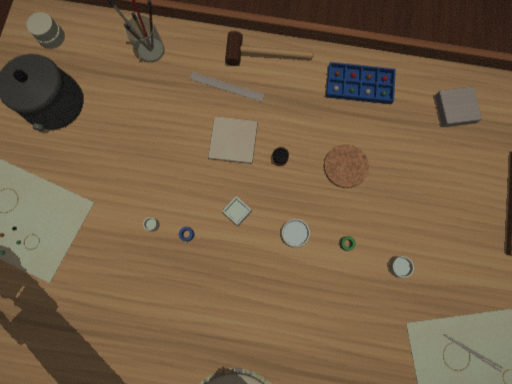

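View pics/scene0.png

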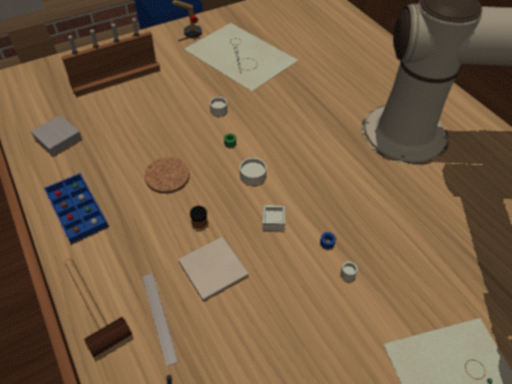

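Top view: large pot (295,234), middle (402,267), small (150,224), square (237,211), cork (346,166), tile (233,140), jar (280,156), green ring (347,243), blue ring (187,234). The scene view shows the same things: large (253,171), middle (219,106), small (349,271), square (274,217), cork (167,175), tile (213,267).

```bash
cat > h.py <<'E'
import numpy as np, cv2
from bench import manip, imaging, readout
from scipy.spatial.transform import Rotation as R
def cam(n, s=None):
    c=imaging.camera_info(n); K=c["camera_matrix"]
    if n=="wrist":
        T=c["tool_from_camera"]; return K, s["position"]+s["eef_rot"]@T[:3,3], s["eef_rot"]@T[:3,:3]
    return K,c["eye"],c["orientation"]
def ray(c,p):
    K,e,O=c; return e, O@np.linalg.solve(K,[p[0],p[1],1.])
def onplane(c,p,z):
    e,d=ray(c,p); return e+d*(z-e[2])/d[2]
def tri(c1,p1,c2,p2):
    A=np.zeros((3,3));b=np.zeros(3);
    for c,p in((c1,p1),(c2,p2)):
        e,d=ray(c,p); d=d/np.linalg.norm(d); M=np.eye(3)-np.outer(d,d); A+=M;b+=M@e
    return np.linalg.solve(A,b)
def blob(im,seed,mask,r=34):
    # hull of the mask component nearest the seed
    n,l,st,ce=cv2.connectedComponentsWithStats(mask.astype(np.uint8))
    k=[i for i in range(1,n) if 20<st[i,4]<9000]
    i=min(k,key=lambda i:np.hypot(*(ce[i]-seed)))
    c=max(cv2.findContours((l==i).astype(np.uint8),cv2.RETR_EXTERNAL,cv2.CHAIN_APPROX_NONE)[0],key=len)
    return cv2.convexHull(c)
def white(im,smax=60,vmin=105):
    h=cv2.cvtColor(im,cv2.COLOR_RGB2HSV); return (h[...,1]<smax)&(h[...,2]>vmin)
E
python3 - <<'E'
from h import *
seeds=dict(large=((295,234),(253,171)),middle=((402,267),(219,106)),small=((150,224),(349,271)),square=((237,211),(274,217)),cork=((346,166),(167,175)),tile=((233,140),(213,267)))
ims={n:cv2.imread(f"pics/{n}0.png")[:,:,::-1].copy() for n in("top","scene")}
for n,i in(("top",0),("scene",1)):
    hs=cv2.cvtColor(ims[n],cv2.COLOR_RGB2HSV)
    for k,s in seeds.items(): 
        x,y=s[i]; print(n,k,hs[y,x], hs[y+26,x], [tuple(hs[y,x+d]) for d in (-12,-8,8,12)])
rows=[]
for n,i in(("top",0),("scene",1)):
    rows.append(np.hstack([cv2.resize(ims[n][s[i][1]-32:s[i][1]+32,s[i][0]-32:s[i][0]+32],None,fx=4,fy=4,interpolation=0)for k,s in seeds.items() if k in("large","square","small")]))
cv2.imwrite("pics/m.png",np.vstack(rows)[:,:,::-1])
E
```

```text
top large [ 60  12 154] [ 16 117 135] [(np.uint8(36), np.uint8(27), np.uint8(150)), (np.uint8(60), np.uint8(13), np.uint8(158)), (np.uint8(64), np.uint8(13), np.uint8(158)), (np.uint8(23), np.uint8(33), np.uint8(101))]
top middle [ 48  20 154] [ 16 113 124] [(np.uint8(18), np.uint8(50), np.uint8(61)), (np.uint8(32), np.uint8(24), np.uint8(147)), (np.uint8(24), np.uint8(45), np.uint8(80)), (np.uint8(17), np.uint8(99), np.uint8(142))]
top small [ 37  35 151] [ 16 117 129] [(np.uint8(17), np.uint8(119), np.uint8(144)), (np.uint8(17), np.uint8(100), np.uint8(145)), (np.uint8(17), np.uint8(61), np.uint8(75)), (np.uint8(16), np.uint8(113), np.uint8(145))]
top square [ 46  27 158] [ 17 108 146] [(np.uint8(34), np.uint8(30), np.uint8(121)), (np.uint8(41), np.uint8(28), np.uint8(157)), (np.uint8(43), np.uint8(23), np.uint8(153)), (np.uint8(30), np.uint8(10), np.uint8(125))]
top cork [ 13 132 122] [ 16 117 131] [(np.uint8(13), np.uint8(129), np.uint8(121)), (np.uint8(13), np.uint8(129), np.uint8(132)), (np.uint8(13), np.uint8(130), np.uint8(120)), (np.uint8(13), np.uint8(129), np.uint8(115))]

[... 852 characters left out ...]
), np.uint8(119), np.uint8(133))]
scene square [ 31  32 167] [ 15 122 146] [(np.uint8(17), np.uint8(76), np.uint8(147)), (np.uint8(29), np.uint8(35), np.uint8(161)), (np.uint8(29), np.uint8(35), np.uint8(159)), (np.uint8(16), np.uint8(111), np.uint8(145))]
scene cork [ 12 131 148] [ 16 124 154] [(np.uint8(13), np.uint8(134), np.uint8(126)), (np.uint8(12), np.uint8(132), np.uint8(131)), (np.uint8(13), np.uint8(131), np.uint8(138)), (np.uint8(13), np.uint8(135), np.uint8(138))]
scene tile [ 17  54 164] [ 18  52 113] [(np.uint8(18), np.uint8(53), np.uint8(163)), (np.uint8(16), np.uint8(55), np.uint8(163)), (np.uint8(16), np.uint8(55), np.uint8(166)), (np.uint8(17), np.uint8(54), np.uint8(165))]
```

View pics/m.png

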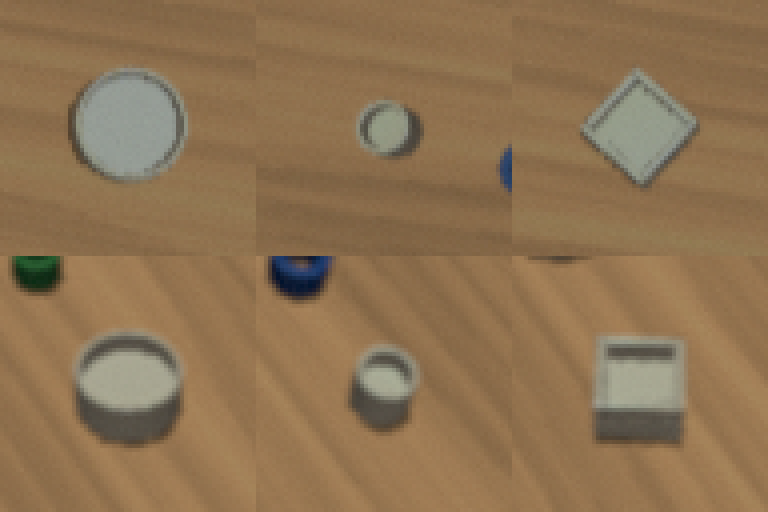

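Crops (large, small, square): rims are bright rings on a darker body, with the large rim in the top view centred at about (295,234). I'll get coarse positions from these two views, then refine with the wrist camera.

```bash
cat >> h.py <<'E'
def corkmask(im):
    h=cv2.cvtColor(cv2.GaussianBlur(im,(5,5),0),cv2.COLOR_RGB2HSV); return (h[...,0]<=14)&(h[...,1]>118)&(h[...,2]>80)
def cen(h): m=cv2.moments(h); return np.array([m["m10"],m["m01"]])/m["m00"]
E
python3 - <<'E'
from h import *
seeds=dict(large=((295,234),(253,171)),middle=((402,267),(219,106)),small=((150,224),(349,271)),square=((237,211),(274,217)),cork=((346,166),(167,175)),tile=((233,140),(213,267)),jar=((280,156),(199,216)),green=((347,243),(230,140)),blue=((187,234),(328,241)))
ct,cs=cam("top"),cam("scene")
ims={n:cv2.imread(f"pics/{n}0.png")[:,:,::-1].copy() for n in("top","scene")}
for k,s in seeds.items():
    o=[]
    for i,n in enumerate(("top","scene")):
        im=ims[n]; hs=cv2.cvtColor(im,cv2.COLOR_RGB2HSV)
        m=dict(cork=corkmask(im),jar=hs[...,2]<50,green=(hs[...,0]>35)&(hs[...,1]>90),blue=(hs[...,0]>100)&(hs[...,1]>90)).get(k)
        if m is None: m=white(im,75,70)
        b=blob(im,s[i],m); o.append((cen(b),cv2.contourArea(b)))
    print(k,[(a.round(1),b) for a,b in o],"tri",tri(ct,o[0][0],cs,o[1][0]).round(3),"top z.03/.013",onplane(ct,o[0][0],.03).round(3)[:2],onplane(ct,o[0][0],.013).round(3)[:2])
E
```

```text
large [(array([295.1, 232.8]), 626.5), (array([252.6, 170.8]), 568.5)] tri [ 0.433 -0.066  0.014] top z.03/.013 [ 0.432 -0.065] [ 0.434 -0.066]
middle [(array([402.3, 266.7]), 375.0), (array([218.1, 105.8]), 255.5)] tri [ 0.398 -0.324  0.012] top z.03/.013 [ 0.398 -0.318] [ 0.399 -0.324]
small [(array([150.4, 223.8]), 161.0), (array([348.7, 270.5]), 238.0)] tri [0.395 0.275 0.017] top z.03/.013 [0.395 0.27 ] [0.396 0.276]
square [(array([236.5, 210.5]), 475.5), (array([273.2, 217.3]), 525.0)] tri [0.462 0.08  0.015] top z.03/.013 [0.46  0.079] [0.463 0.08 ]
cork [(array([346. , 165.8]), 1497.5), (array([166.7, 174.5]), 1251.5)] tri [ 0.62  -0.165  0.003] top z.03/.013 [ 0.612 -0.161] [ 0.617 -0.164]
tile [(array([232.6, 139.7]), 1843.5), (array([212.9, 267.8]), 2462.0)] tri [0.638 0.125 0.004] top z.03/.013 [0.63  0.121] [0.636 0.123]
jar [(array([279.8, 156. ]), 195.0), (array([198.5, 216.1]), 247.0)] tri [0.611 0.001 0.023] top z.03/.013 [0.609 0.   ] [0.614 0.   ]
green [(array([347.2, 243.1]), 156.0), (array([229.6, 139.8]), 115.0)] tri [ 0.431 -0.191  0.011] top z.03/.013 [ 0.429 -0.188] [ 0.431 -0.191]
blue [(array([185.8, 233.9]), 128.0), (array([327.4, 240.2]), 162.0)] tri [0.387 0.189 0.011] top z.03/.013 [0.386 0.184] [0.387 0.188]
```

Heights and spacing are plausible: pot centroids at about 15 mm, all within reach. Next I'll square the tool to the world axes and move to a wrist vantage over the large pot and the cork.

>>> send_path(motion=[0,0,-6.66,0,0,0,1,0,0,-6.66,0,0,0,1,0,0,-6.66,0,0,0,1,0,0,0,-0.016,-0.04,-0.002,1,0,0,0,-0.016,-0.04,-0.002,1,0,0,0,-0.016,-0.04,-0.002,1,0,0,0,-0.016,-0.04,-0.002,1,0,0,0,-0.016,-0.04,-0.002,1,0,0,0,-0.016,-0.04,-0.002,1,0,0,0,-0.016,-0.04,-0.002,1,0,0,0,-0.016,-0.04,-0.002,1,0,0,0,-0.016,-0.04,-0.002,1,0,0,0,-0.016,-0.04,-0.002,1,0,0,0,-0.016,-0.04,-0.002,1,0,0,0,-0.016,-0.04,-0.002,1,0,0,0,-0.016,-0.04,-0.002,1,0,0,0,-0.016,-0.04,-0.002,1,0,0,0,0,0,0,1,0,0,0,0,0,0,1], clamp_n=30)

```text
time: 2.05
position: [0.4202, -0.02, 0.2422]
eef_rot: [[-1.0, 0.002, -0.001], [0.002, 1.0, 0.001], [0.001, 0.001, -1.0]]
force: [-0.5, -0.1, 0.4]
finger_gap: 0.997
finger_force: 0.0
```

```bash
cat > snap.py <<'E'
import sys,pickle
from h import *
t=sys.argv[1]; s=readout.sense(); im=imaging.get_image("wrist"); cv2.imwrite(f"pics/{t}.png",im[:,:,::-1]); pickle.dump(s,open(f"pics/{t}.pkl","wb"))
print(s["time"],s["position"].round(4),s["eef_rot"].round(4).tolist())
E
python3 snap.py w1
```

```text
2.05 [ 0.4202 -0.02    0.2422] [[-1.0, 0.0022, -0.001], [0.0022, 1.0, 0.0008], [0.001, 0.0008, -1.0]]
```

>>> send_path(motion=[0,0,0,0,-0.033,0,1,0,0,0,0,-0.034,0,1,0,0,0,0,-0.033,0,1,0,0,0,0,0,0,1,0,0,0,0,0,0,1])

```text
time: 2.6
position: [0.4203, -0.1184, 0.2424]
eef_rot: [[-1.0, -0.001, -0.0], [-0.001, 1.0, 0.001], [0.0, 0.001, -1.0]]
force: [0.6, 0.4, -1.1]
finger_gap: 0.999
finger_force: 0.0
```

```bash
python3 snap.py w2
```

```text
2.6 [ 0.4203 -0.1184  0.2424] [[-1.0, -0.0005, -0.0003], [-0.0005, 1.0, 0.0009], [0.0003, 0.0009, -1.0]]
```

View pics/w2.png

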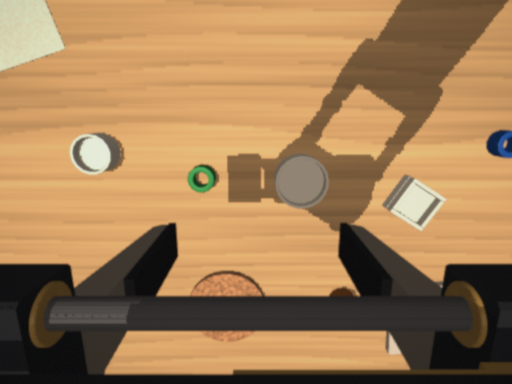

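w2: large pot at (301,181) in the gripper's shadow, middle (93,153), green ring (202,179), square (416,202). The cork at (230,305) is half hidden by the gripper.

```bash
cat > pm.py <<'E'
import sys,pickle
from h import *
def load(t): return cv2.imread(f"pics/{t}.png")[:,:,::-1].copy(), cam("wrist",pickle.load(open(f"pics/{t}.pkl","rb")))
def proj(c,P): K,e,O=c; q=K@(O.T@(np.array(P)-e)); return q[:2]/q[2]
if __name__=="__main__":
    G=dict(large=(.433,-.066),middle=(.398,-.322),small=(.395,.274),square=(.462,.08))
    a,b=sys.argv[1:3]; (ia,ca),(ib,cb)=load(a),load(b)
    for k in sys.argv[3:]:
        o=[]
        for im,c in((ia,ca),(ib,cb)):
            p=proj(c,(*G[k],.02)); hs=cv2.cvtColor(im,cv2.COLOR_RGB2HSV)
            h=blob(im,p,(hs[...,1]<78)&(hs[...,2]>60)); q=h.reshape(-1,2).astype(float)
            # rim: bright top edge; circle/rect fitted on the hull cast on two planes
            w=np.array([onplane(c,x,.03)[:2] for x in q],np.float32)
            (cx,cy),r=cv2.minEnclosingCircle(w)
            o.append(cen(h)); print(k,p.round(),o[-1].round(1),"hull",cv2.boundingRect(h),"circ z.03",round(cx,4),round(cy,4),"d",round(2*r,4),"rect",[np.round(v,4) for v in cv2.minAreaRect(w)], "cen z.015",onplane(c,o[-1],.015).round(4)[:2])
        print(k,"tri",tri(ca,o[0],cb,o[1]).round(4))
E
python3 pm.py w1 w2 large middle square
```

```text
large [220. 182.] [221.5 181.3] hull (195, 155, 54, 54) circ z.03 0.4304 -0.0634 d 0.069 rect [array([ 0.4309, -0.0637]), array([0.0648, 0.0658]), np.float64(89.9151)] cen z.015 [ 0.4331 -0.0652]
large [299. 182.] [301.  180.7] hull (275, 154, 54, 54) circ z.03 0.4302 -0.0657 d 0.0686 rect [array([ 0.4299, -0.0647]), array([0.0658, 0.0647]), np.float64(0.0807)] cen z.015 [ 0.4326 -0.0632]
large tri [ 0.4312 -0.0643  0.0228]
middle [ 10. 154.] [ 19.  153.8] hull (0, 134, 43, 41) circ z.03 0.4004 -0.3046 d 0.0626 rect [array([ 0.3985, -0.3013]), array([0.0492, 0.052 ]), np.float64(78.7196)] cen z.015 [ 0.3981 -0.3145]
middle [ 91. 154.] [ 94.1 153. ] hull (70, 134, 50, 41) circ z.03 0.396 -0.3121 d 0.0599 rect [array([ 0.3977, -0.3122]), array([0.0476, 0.059 ]), np.float64(0.0856)] cen z.015 [ 0.398  -0.3202]
middle tri [ 0.401  -0.3325 -0.0094]
square [336. 204.] [336.7 202.3] hull (309, 175, 58, 53) circ z.03 0.4555 0.0789 d 0.0708 rect [array([0.4577, 0.0786]), array([0.0583, 0.0498]), np.float64(59.1835)] cen z.015 [0.4609 0.0821]
square [413. 204.] [413.9 202.1] hull (384, 176, 62, 55) circ z.03 0.4575 0.076 d 0.0758 rect [array([0.4567, 0.0752]), array([0.0623, 0.0499]), np.float64(58.0749)] cen z.015 [0.4605 0.083 ]
square tri [0.4596 0.081  0.019 ]
```

Large pot: rim circle 66 mm at (0.4304,−0.0643), triangulated height about 23 mm (rim and side mixed), consistent with the text. Now I'll grasp it.

>>> send_path(motion=[0,0,0,-0.005,0.027,0.02,1,0,0,0,-0.005,0.027,0.03,1,0,0,0,0,0,0.04,1,0,0,0,0,0,0.04,1,0,0,0,0,0,0.03,1,0,0,0,0,0,0.03,1,0,0,0,0,0,0.02,1,0,0,0,0,0,0.015,1,0,0,0,0,0,0.009,1,0,0,0,0,0,0,1,0,0,0,0,0,0,0,0,0,0,0,0,0,0,0,0,0,0,0,0,0,0,0,0,0,0,0,0,0,0,0,0,0,0,0,0,0,0,0,0,0,0], clamp_n=30)

```text
time: 4.25
position: [0.4311, -0.0657, 0.0094]
eef_rot: [[-1.0, 0.0, 0.001], [0.0, 1.0, 0.0], [-0.001, 0.0, -1.0]]
force: [0.0, 1.7, 5.0]
finger_gap: 0.713
finger_force: 30.0
```

```bash
python3 snap.py g1
```

```text
4.25 [ 0.4311 -0.0657  0.0094] [[-1.0, 0.0003, 0.0011], [0.0003, 1.0, 0.0], [-0.0011, 0.0, -1.0]]
```

>>> send_path(motion=[0,0,0,0,0,-0.01,0,0,0,0,0,0,-0.02,0,0,0,0,0,0,-0.025,0,0,0,0,0,0,-0.025,0])

```text
time: 4.7
position: [0.4298, -0.0656, 0.0894]
eef_rot: [[-1.0, 0.0, -0.001], [0.0, 1.0, 0.0], [0.001, 0.0, -1.0]]
force: [0.3, -0.5, -2.2]
finger_gap: 0.712
finger_force: 30.0
```

```bash
python3 - <<'E'
from h import *
for n,k,s in(("top","cork",(346,166)),("scene","cork",(167,175)),("top","tile",(233,140)),("scene","tile",(213,267))):
    im=cv2.imread(f"pics/{n}0.png")[:,:,::-1].copy(); c=cam(n)
    hs=cv2.cvtColor(im,cv2.COLOR_RGB2HSV)
    m=corkmask(im) if k=="cork" else white(im,75,135 if n=="scene" else 110)
    h=blob(im,s,m).reshape(-1,2); w=np.array([onplane(c,x,.013)[:2] for x in h],np.float32)
    el=cv2.fitEllipse(w)
    print(n,k,"circ",[np.round(v,4) for v in cv2.minEnclosingCircle(w)],"rect",[np.round(v,4) for v in cv2.minAreaRect(w)],"ell",[np.round(v,4) for v in el])
E
```

```text
top cork circ [array([ 0.6185, -0.1636]), np.float64(0.0558)] rect [array([ 0.6175, -0.1638]), array([0.1068, 0.109 ]), np.float64(9.8371)] ell [array([ 0.6181, -0.1635]), array([0.1096, 0.1106]), np.float64(37.0628)]
scene cork circ [array([ 0.6201, -0.1574]), np.float64(0.0584)] rect [array([ 0.6219, -0.1583]), array([0.1133, 0.1099]), np.float64(61.2662)] ell [array([ 0.6213, -0.1581]), array([0.1095, 0.1166]), np.float64(162.8817)]
top tile circ [array([0.6375, 0.1229]), np.float64(0.0748)] rect [array([0.6379, 0.1235]), array([0.109 , 0.1091]), np.float64(2.8247)] ell [array([0.6367, 0.1235]), array([0.1322, 0.1439]), np.float64(108.3668)]
scene tile circ [array([0.6378, 0.1254]), np.float64(0.0745)] rect [array([0.6378, 0.1252]), array([0.1083, 0.1085]), np.float64(2.9845)] ell [array([0.6378, 0.1238]), array([0.1342, 0.1479]), np.float64(2.133)]
```

Tile and cork measure 109 mm across at a 13 mm top plane, and for the tile both views agree there. Targets are cork (0.6185,−0.163) and tile (0.638,0.124).

>>> send_path(motion=[0,0,0,-0.027,-0.014,0,0,0,0,0,-0.027,-0.014,0,0,0,0,0,-0.027,-0.014,0,0,0,0,0,-0.027,-0.014,0,0,0,0,0,-0.027,-0.014,0,0,0,0,0,-0.027,-0.014,0,0,0,0,0,-0.027,-0.013,0,0,0,0,0,0,0,0.02,0,0,0,0,0,0,0.02,0,0,0,0,0,0,0.015,0,0,0,0,0,0,0.005,0,0,0,0,0,0,0,0,0,0,0,0,0,0,0])

```text
time: 6.0
position: [0.62, -0.1629, 0.0296]
eef_rot: [[-1.0, 0.0, 0.001], [0.0, 1.0, -0.001], [-0.001, -0.001, -1.0]]
force: [-0.1, 0.8, -2.1]
finger_gap: 0.719
finger_force: 30.0
```

>>> send_path(motion=[0,0,0,0,0,0.003,0,0,0,0,0,0,0.002,0,0,0,0,0,0,0.002,0,0,0,0,0,0,0.001,0,0,0,0,0,0,0,0,0,0,0,0,0,0,0])

```text
time: 6.6
position: [0.6196, -0.1627, 0.0214]
eef_rot: [[-1.0, -0.0, 0.0], [-0.0, 1.0, -0.0], [-0.0, -0.0, -1.0]]
force: [-2.8, 1.8, 4.9]
finger_gap: 0.717
finger_force: 30.0
```

>>> send_path(motion=[0,0,0,0,0,0,1,0,0,0,0,0,0,1,0,0,0,0,0,0,1,0,0,0,0,0,-0.02,1,0,0,0,0,0,-0.03,1,0,0,0,0,0,-0.04,1,0,0,0,0,0,-0.04,1,0,0,0,0,0,-0.04,1,0,0,0,0,0,-0.04,1,0,0,0,0,0,-0.01,1,0,0,0,0,0,0,1,0,0,0,0,0,0,1])

```text
time: 7.8
position: [0.6187, -0.1623, 0.2384]
eef_rot: [[-1.0, 0.0, -0.003], [0.0, 1.0, 0.001], [0.003, 0.001, -1.0]]
force: [-0.3, -0.2, -1.2]
finger_gap: 1.002
finger_force: 0.0
```

```bash
python3 snap.py p1
```

```text
7.8 [ 0.6187 -0.1623  0.2384] [[-1.0, 0.0001, -0.0027], [0.0001, 1.0, 0.0013], [0.0027, 0.0013, -1.0]]
```

>>> send_path(motion=[0,0,0,0.025,-0.035,0,1,0,0,0,0.025,-0.035,0,1,0,0,0,0,0,0,1,0,0,0,0,0,0,1])

```text
time: 8.25
position: [0.5685, -0.2326, 0.2385]
eef_rot: [[-1.0, 0.002, -0.003], [0.002, 1.0, 0.002], [0.003, 0.002, -1.0]]
force: [-0.3, 0.2, -0.2]
finger_gap: 1.001
finger_force: 0.0
```

```bash
python3 snap.py p2
```

```text
8.25 [ 0.5685 -0.2326  0.2385] [[-1.0, 0.0019, -0.0026], [0.0019, 1.0, 0.0025], [0.0026, 0.0025, -1.0]]
```

View pics/p1.png

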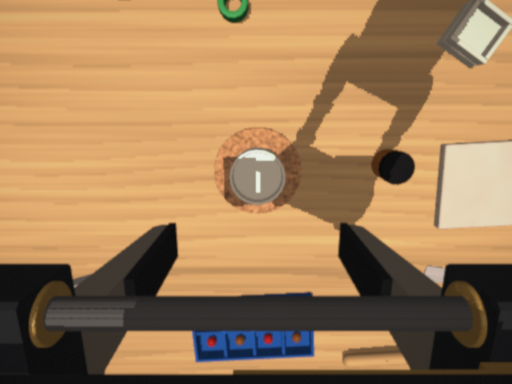

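p1: the large pot stands at (257,176) on the cork centred at about (257,170), clear of the black-capped jar at (396,167). I'll measure the pot and cork from both wrist places.

```bash
cat > pot.py <<'E'
import sys
from pm import *
# usage: pot.py x y ztop tags...   -> rim circle on plane ztop from each tag, tri of rim circle centres
x,y,z=map(float,sys.argv[1:4]); L=[]
for t in sys.argv[4:]:
    im,c=load(t); hs=cv2.cvtColor(im,cv2.COLOR_RGB2HSV)
    h=blob(im,proj(c,(x,y,z)),(hs[...,1]<78)&(hs[...,2]>60)).reshape(-1,2)
    w=np.array([onplane(c,p,z)[:2] for p in h],np.float32); e=cv2.fitEllipse(w)
    r=cv2.minAreaRect(w); L.append((c,cen(h)))
    print(t,"ell",np.round(e[0],4),np.round(e[1],4),"rect",np.round(r[0],4),np.round(r[1],4),round(r[2],1),"px",L[-1][1].round(1))
if len(L)>1: print("tri",tri(*L[0],*L[1]).round(4))
E
python3 pot.py .62 -.163 .042 p1 p2
python3 - <<'E'
from pm import *
for t in("p1","p2"):
    im,c=load(t); h=blob(im,proj(c,(.62,-.163,.012)),corkmask(im)).reshape(-1,2)
    w=np.array([onplane(c,p,.012)[:2] for p in h],np.float32); print(t,[np.round(v,4) for v in cv2.fitEllipse(w)],[np.round(v,4) for v in cv2.minEnclosingCircle(w)])
E
```

```text
p1 ell [ 0.6193 -0.1626] [0.0644 0.0662] rect [ 0.6187 -0.1626] [0.0649 0.063 ] 0.0 px [257. 176.]
p2 ell [ 0.6174 -0.1644] [0.0647 0.0725] rect [ 0.6179 -0.1656] [0.071  0.0647] 45.7 px [313.9 215.6]
tri [ 0.6206 -0.1625  0.0303]
p1 [array([ 0.6184, -0.1624]), array([0.1091, 0.11  ]), np.float64(178.3859)] [array([ 0.6186, -0.1622]), np.float64(0.0552)]
p2 [array([ 0.6176, -0.1629]), array([0.1096, 0.1122]), np.float64(133.2187)] [array([ 0.6176, -0.162 ]), np.float64(0.0571)]
```

Large pot sits at (0.6193,−0.1626), within 1 mm of the cork's centre. On to the middle pot.

>>> send_path(motion=[0,0,0,0.034,-0.017,0,1,0,0,0,0.034,-0.017,0,1,0,0,0,0.034,-0.017,0,1,0,0,0,0.034,-0.017,0,1,0,0,0,0.034,-0.017,0,1,0,0,0,0,0,0,1,0,0,0,0,0,0,1])

```text
time: 9.0
position: [0.3999, -0.317, 0.2402]
eef_rot: [[-1.0, 0.0, 0.0], [0.0, 1.0, 0.001], [-0.0, 0.001, -1.0]]
force: [0.2, 0.3, 0.2]
finger_gap: 0.999
finger_force: 0.0
```

```bash
python3 snap.py m1
```

```text
9.0 [ 0.3999 -0.317   0.2402] [[-1.0, 0.0001, 0.0003], [0.0001, 1.0, 0.0009], [-0.0003, 0.0009, -1.0]]
```

>>> send_path(motion=[0,0,0,0,0,0.05,1,0,0,0,0,0,0.05,1,0,0,0,0,0,0,1,0,0,0,0,0,0,1])

```text
time: 9.45
position: [0.4002, -0.3167, 0.1408]
eef_rot: [[-1.0, -0.002, -0.001], [-0.002, 1.0, 0.001], [0.001, 0.001, -1.0]]
force: [0.9, -0.2, 0.8]
finger_gap: 1.002
finger_force: 0.0
```

```bash
python3 snap.py m2; python3 pot.py .398 -.32 .03 m1 m2
```

```text
9.45 [ 0.4002 -0.3167  0.1408] [[-1.0, -0.0017, -0.0008], [-0.0017, 1.0, 0.0014], [0.0008, 0.0014, -1.0]]
m1 ell [ 0.3964 -0.3184] [0.0472 0.05  ] rect [ 0.3968 -0.3186] [0.0498 0.0458] 0.0 px [256.1 170.2]
m2 ell [ 0.396  -0.3186] [0.0473 0.0512] rect [ 0.3954 -0.3188] [0.0498 0.0469] 0.1 px [255.2 188.4]
tri [ 0.3979 -0.3186  0.019 ]
```

View pics/m2.png

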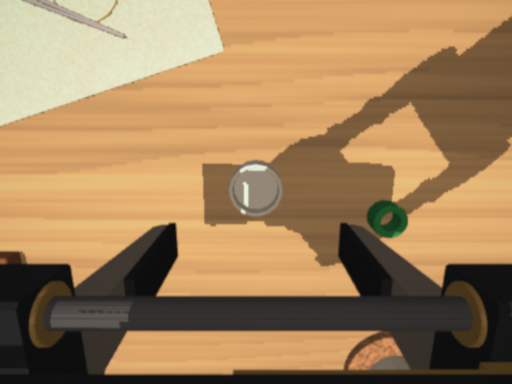

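m2: the middle pot is at (255,188), centred between the open fingers, and the green ring at (387,219) is clear. Rim is 47–51 mm across at (0.3965,−0.3186). I'll grip it high, with the tips 18 mm above its underside, so the fingers stay above the large pot's rim.

>>> send_path(motion=[0,0,0,0.0035,-0.002,0.03,1,0,0,0,0,0,0.03,1,0,0,0,0,0,0.03,1,0,0,0,0,0,0.02,1,0,0,0,0,0,0.01,1,0,0,0,0,0,0.003,1,0,0,0,0,0,0,1,0,0,0,0,0,0,1])

```text
time: 10.3
position: [0.397, -0.3209, 0.0194]
eef_rot: [[-1.0, -0.0, 0.002], [-0.0, 1.0, -0.003], [-0.002, -0.003, -1.0]]
force: [0.6, -0.1, 0.7]
finger_gap: 1.002
finger_force: 0.0
```

>>> send_path(motion=[0,0,0,0,0.002,0.0013,1,0,0,0,0,0,0,1,0,0,0,0,0,0,0,0,0,0,0,0,0,0,0,0,0,0,0,0,0,0,0,0,0,0,0,0,0,0,0,0,0,0,0,0,0,0,0,0,0,0,0,0,0,0,0,0,0,0,0,0,0,0,0,0], clamp_n=25)

```text
time: 11.3
position: [0.396, -0.3177, 0.0163]
eef_rot: [[-1.0, 0.0, 0.0], [0.0, 1.0, -0.0], [-0.0, -0.0, -1.0]]
force: [0.5, -0.2, 0.0]
finger_gap: 0.521
finger_force: 25.1
```

>>> send_path(motion=[0,0,0,0,0,-0.01,0,0,0,0,0,0,-0.02,0,0,0,0,0,0,-0.03,0,0,0,0,0,0,-0.04,0,0,0,0,0,0,0,0,0,0,0,0,0,0,0])

```text
time: 11.9
position: [0.3964, -0.3182, 0.1175]
eef_rot: [[-1.0, -0.0, 0.001], [-0.0, 1.0, -0.002], [-0.001, -0.002, -1.0]]
force: [0.3, 0.7, -1.5]
finger_gap: 0.517
finger_force: 25.1
```

```bash
python3 snap.py m3
```

```text
11.9 [ 0.3964 -0.3182  0.1175] [[-1.0, -0.0, 0.0015], [-0.0, 1.0, -0.0019], [-0.0015, -0.0019, -1.0]]
```

View pics/m3.png

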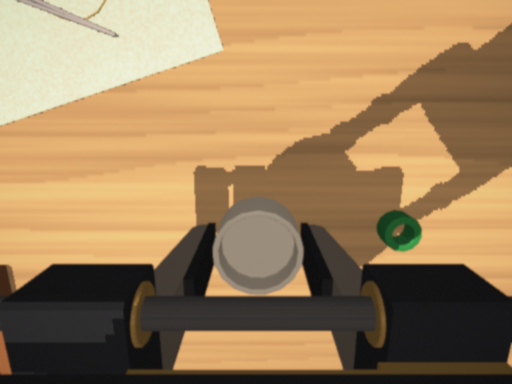

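m3: the middle pot is held upright between the pads at (258,245), and the green ring is untouched at (399,231).

>>> send_path(motion=[0,0,0,-0.02,0.014,0,0,0,0,0,-0.034,0.024,0,0,0,0,0,-0.034,0.024,0,0,0,0,0,-0.034,0.024,0,0,0,0,0,-0.034,0.024,0,0,0,0,0,-0.034,0.024,0,0,0,0,0,-0.033,0.021,0,0,0,0,0,0,0,0.02,0,0,0,0,0,0,0.02,0,0,0,0,0,0,0.01,0,0,0,0,0,0,0,0,0,0,0,0,0,0,0,0,0,0,0,0,0,0])

```text
time: 13.25
position: [0.6195, -0.1632, 0.0674]
eef_rot: [[-1.0, 0.0, 0.002], [0.0, 1.0, -0.001], [-0.002, -0.001, -1.0]]
force: [0.6, -0.3, 0.2]
finger_gap: 0.519
finger_force: 25.3
```

```bash
python3 snap.py n1
```

```text
13.25 [ 0.6195 -0.1632  0.0674] [[-1.0, 0.0005, 0.0016], [0.0005, 1.0, -0.0008], [-0.0016, -0.0008, -1.0]]
```

>>> send_path(motion=[0,0,0,0,0,0,0,0,0,0,0,0,0,0])

```text
time: 13.5
position: [0.6193, -0.1629, 0.067]
eef_rot: [[-1.0, 0.0, 0.001], [0.0, 1.0, -0.0], [-0.001, -0.0, -1.0]]
force: [-0.7, 0.4, -0.9]
finger_gap: 0.518
finger_force: 25.3
```

View pics/n1.png

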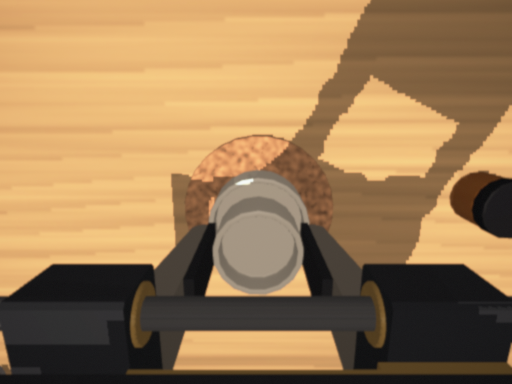

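n1: the middle pot, top at (258,250), hangs concentric over the large pot, whose rim arc shows at about (258,180). Lowering it now.

>>> send_path(motion=[0,0,0,0,0,0.006,0,0,0,0,0,0,0.006,0,0,0,0,0,0,0.004,0,0,0,0,0,0,0.002,0,0,0,0,0,0,0.001,0,0,0,0,0,0,0,0,0,0,0,0,0,0,0])

```text
time: 14.2
position: [0.6192, -0.1628, 0.0475]
eef_rot: [[-1.0, 0.0, 0.0], [0.0, 1.0, -0.0], [-0.0, -0.0, -1.0]]
force: [-0.7, -0.2, -1.5]
finger_gap: 0.52
finger_force: 25.3
```

>>> send_path(motion=[0,0,0,0,0,0.001,0,0,0,0,0,0,0.001,0,0,0,0,0,0,0,0,0,0,0,0,0,0,0])

```text
time: 14.6
position: [0.619, -0.1627, 0.0453]
eef_rot: [[-1.0, 0.0, -0.0], [0.0, 1.0, -0.0], [0.0, -0.0, -1.0]]
force: [-0.6, 0.5, -1.6]
finger_gap: 0.521
finger_force: 25.3
```

>>> send_path(motion=[0,0,0,0,0,0.001,0,0,0,0,0,0,0,0,0,0,0,0,0,0,0])

```text
time: 14.9
position: [0.619, -0.1627, 0.0443]
eef_rot: [[-1.0, 0.0, 0.0], [0.0, 1.0, -0.0], [-0.0, -0.0, -1.0]]
force: [-0.1, 0.1, -1.5]
finger_gap: 0.517
finger_force: 25.3
```

>>> send_path(motion=[0,0,0,0,0,0.001,0,0,0,0,0,0,0,0,0,0,0,0,0,0,0])

```text
time: 15.2
position: [0.619, -0.1627, 0.0443]
eef_rot: [[-1.0, -0.0, -0.0], [-0.0, 1.0, -0.0], [0.0, -0.0, -1.0]]
force: [-3.1, 1.2, 4.8]
finger_gap: 0.52
finger_force: 25.4
```

Contact felt at the expected height, so I'll release, rise and look.

>>> send_path(motion=[0,0,0,0,0,0,1,0,0,0,0,0,0,1,0,0,0,0,0,0,1,0,0,0,0,0,0,1,0,0,0,0,0,-0.015,1,0,0,0,0,0,-0.03,1,0,0,0,0,0,-0.04,1,0,0,0,0,0,-0.04,1,0,0,0,0,0,-0.04,1,0,0,0,0,0,-0.03,1,0,0,0,0,0,0,1,0,0,0,0,0,0,1])

```text
time: 16.4
position: [0.6193, -0.1628, 0.2394]
eef_rot: [[-1.0, 0.0, 0.002], [0.0, 1.0, -0.001], [-0.002, -0.001, -1.0]]
force: [-0.7, -0.2, -0.9]
finger_gap: 1.002
finger_force: 0.0
```

```bash
python3 snap.py n2; python3 pot.py .619 -.163 .058 n2; python3 -c "
import cv2;cv2.imwrite('pics/n2c.png',cv2.resize(cv2.imread('pics/n2.png')[100:250,160:360],None,fx=4,fy=4))"
```

```text
16.4 [ 0.6193 -0.1628  0.2394] [[-1.0, 0.0001, 0.0018], [0.0001, 1.0, -0.0009], [-0.0018, -0.0009, -1.0]]
n2 ell [ 0.6162 -0.1627] [0.0616 0.0631] rect [ 0.6161 -0.1629] [0.0622 0.0614] 0.1 px [257.7 174.6]
```

View pics/n2c.png

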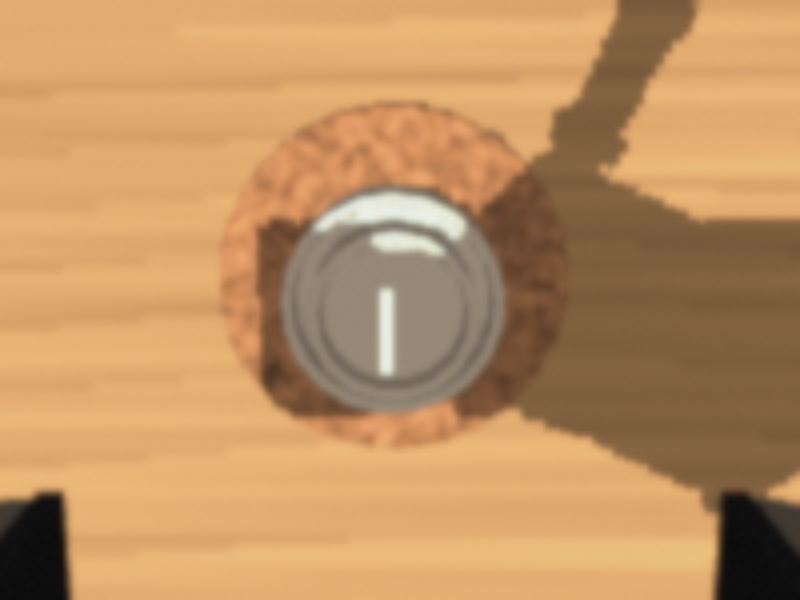

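n2: the middle pot is nested; its rim ring, at about (258,177) in the full frame, is inside the large pot's rim at about (258,175). Next, the small pot.

```bash
python3 -c "
from pm import *
c=load('n2')[1]
print(proj(c,(.619,-.1627,.058)),proj(c,(.619,-.1627,.042)))"
```

```text
[257.70392948 177.67004471] [257.70713832 174.95438629]
```

>>> send_path(motion=[0,0,0,0.019,0.036,0,1,0,0,0,0.019,0.036,0,1,0,0,0,0.019,0.036,0,1,0,0,0,0.019,0.036,0,1,0,0,0,0.019,0.036,0,1,0,0,0,0.019,0.036,0,1,0,0,0,0.019,0.036,0,1,0,0,0,0.019,0.036,0,1,0,0,0,0.019,0.036,0,1,0,0,0,0.019,0.036,0,1,0,0,0,0.019,0.036,0,1,0,0,0,0.014,0.036,0,1,0,0,0,0,0,0,1,0,0,0,0,0,0,1])

```text
time: 17.85
position: [0.3948, 0.2693, 0.2366]
eef_rot: [[-1.0, -0.002, -0.003], [-0.002, 1.0, -0.002], [0.003, -0.002, -1.0]]
force: [0.7, -0.8, 0.1]
finger_gap: 0.998
finger_force: 0.0
```

```bash
python3 snap.py s1
```

```text
17.85 [0.3948 0.2693 0.2366] [[-1.0, -0.0019, -0.0029], [-0.0019, 1.0, -0.0016], [0.0029, -0.0015, -1.0]]
```

>>> send_path(motion=[0,0,0,0,0,0.05,1,0,0,0,0,0,0.05,1,0,0,0,0,0,0,1,0,0,0,0,0,0,1,0,0,0,0,0,0,1])

```text
time: 18.4
position: [0.3982, 0.2695, 0.1411]
eef_rot: [[-1.0, 0.001, 0.004], [0.001, 1.0, 0.001], [-0.004, 0.001, -1.0]]
force: [-0.1, 0.3, 0.7]
finger_gap: 0.999
finger_force: 0.0
```

```bash
python3 snap.py s2; python3 pot.py .396 .272 .03 s1 s2
```

```text
18.4 [0.3982 0.2695 0.1411] [[-1.0, 0.0011, 0.0042], [0.0011, 1.0, 0.0014], [-0.0042, 0.0014, -1.0]]
s1 ell [0.3928 0.2754] [0.0307 0.0342] rect [0.3925 0.2762] [0.0326 0.0298] 0.2 px [263.  172.7]
s2 ell [0.392  0.2755] [0.0304 0.0355] rect [0.3919 0.276 ] [0.0297 0.035 ] 90.0 px [264.1 186.1]
tri [0.3953 0.2759 0.0144]
```

View pics/s2.png

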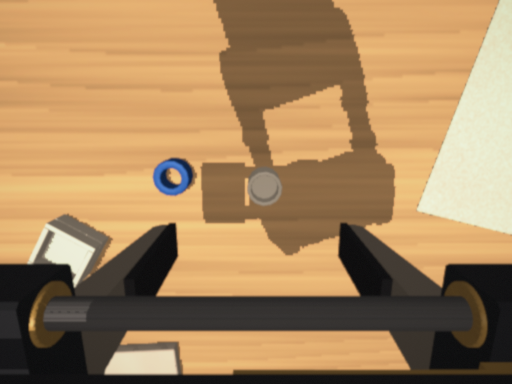

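s2: the small pot is at (264,187), with the blue ring at (172,177) close to the left finger. I'll go down with the fingers only partly open (0.62) for clearance.

>>> send_path(motion=[0,0,0,0.003,0.006,0,0.62,0,0,0,0,0,0.03,0.62,0,0,0,0,0,0.03,0.62,0,0,0,0,0,0.02,0.62,0,0,0,0,0,0,0.62,0,0,0,0,0,0,0.62,0,0,0,0,0,0,0.62,0,0,0,0,0,0,0.62])

```text
time: 19.25
position: [0.3943, 0.2759, 0.06]
eef_rot: [[-1.0, 0.0, 0.003], [0.0, 1.0, 0.001], [-0.003, 0.001, -1.0]]
force: [0.1, -0.9, -0.2]
finger_gap: 0.62
finger_force: 0.0
```

```bash
python3 snap.py s3; python3 pot.py .393 .2755 .03 s3;python3 -c "
import cv2;cv2.imwrite('pics/s3c.png',cv2.resize(cv2.imread('pics/s3.png')[130:280,130:400],None,fx=2.5,fy=2.5))"
```

```text
19.25 [0.3943 0.2759 0.06  ] [[-1.0, 0.0, 0.003], [0.0, 1.0, 0.0012], [-0.003, 0.0012, -1.0]]
s3 ell [0.391  0.2756] [0.0309 0.0377] rect [0.3905 0.2756] [0.0365 0.0303] 0.0 px [257.  218.1]
```

View pics/s3c.png

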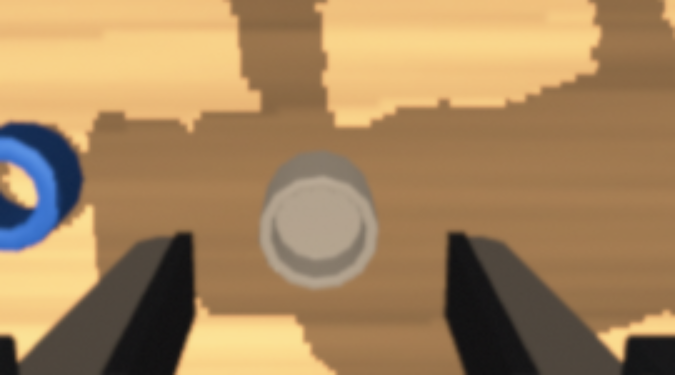

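s3: the small pot's rim ring is centred at full-frame px (257.6,223.4) between the fingers, which casts to x≈0.394, right at the TCP (0.3943,0.2759). Descending to grip high.

>>> send_path(motion=[0,0,0,0,0,0.02,0.62,0,0,0,0,0,0.015,0.62,0,0,0,0,0,0.007,0.62,0,0,0,0,0,0,0.62,0,0,0,0,0,0,0.62,0,0,0,0,0,0,0.62])

```text
time: 19.9
position: [0.3938, 0.2757, 0.0172]
eef_rot: [[-1.0, 0.0, 0.002], [0.0, 1.0, 0.001], [-0.002, 0.001, -1.0]]
force: [-0.1, -0.0, 0.4]
finger_gap: 0.62
finger_force: 0.0
```

>>> send_path(motion=[0,0,0,0,0,0,0,0,0,0,0,0,0,0,0,0,0,0,0,0,0,0,0,0,0,0,0,0,0,0,0,0,0,0,0,0,0,0,0,0,0,0,0,0,0,0,0,-0.01,0,0,0,0,0,0,-0.02,0,0,0,0,0,0,-0.03,0,0,0,0,0,0,-0.04,0,0,0,0,0,0,-0.01,0,0,0,0,0,0,0,0,0,0,0,0,0,0,0], clamp_n=20)

```text
time: 21.2
position: [0.3922, 0.275, 0.1252]
eef_rot: [[-1.0, 0.0, -0.002], [0.0, 1.0, -0.001], [0.002, -0.001, -1.0]]
force: [-0.7, -0.2, -0.7]
finger_gap: 0.345
finger_force: 20.0
```

```bash
python3 snap.py s4
```

```text
21.2 [0.3922 0.275  0.1252] [[-1.0, 0.0001, -0.0017], [0.0001, 1.0, -0.0007], [0.0017, -0.0007, -1.0]]
```

View pics/s4.png

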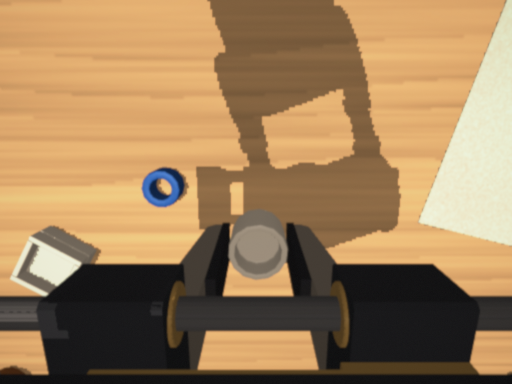

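s4: the small pot is held upright at (258,250), and the blue ring at (163,187) is untouched.

>>> send_path(motion=[0,0,0,-0.01,-0.02,0,0,0,0,0,-0.02,-0.038,0,0,0,0,0,-0.02,-0.038,0,0,0,0,0,-0.02,-0.038,0,0,0,0,0,-0.02,-0.038,0,0,0,0,0,-0.02,-0.038,0,0,0,0,0,-0.02,-0.038,0,0,0,0,0,-0.02,-0.038,0,0,0,0,0,-0.02,-0.038,0,0,0,0,0,-0.02,-0.038,0,0,0,0,0,-0.02,-0.038,0,0,0,0,0,-0.016,-0.038,0,0,0,0,0,0,0,0.02,0,0,0,0,0,0,0.016,0,0,0,0,0,0,0,0,0,0,0,0,0,0,0,0,0,0,0,0,0,0,0,0,0,0,0,0,0])

```text
time: 23.05
position: [0.6195, -0.1624, 0.0914]
eef_rot: [[-1.0, -0.001, 0.002], [-0.001, 1.0, -0.001], [-0.002, -0.001, -1.0]]
force: [0.1, -0.6, -1.6]
finger_gap: 0.345
finger_force: 20.0
```

>>> send_path(motion=[0,0,0,0,0,0.012,0,0,0,0,0,0,0.007,0,0,0,0,0,0,0.005,0,0,0,0,0,0,0.003,0,0,0,0,0,0,0.001,0,0,0,0,0,0,0,0,0,0,0,0,0,0,0,0,0,0,0,0,0,0])

```text
time: 23.85
position: [0.6192, -0.1628, 0.0627]
eef_rot: [[-1.0, 0.0, 0.001], [0.0, 1.0, -0.0], [-0.001, -0.0, -1.0]]
force: [0.9, 0.4, -0.4]
finger_gap: 0.344
finger_force: 20.0
```

>>> send_path(motion=[0,0,0,0,0,0.001,0,0,0,0,0,0,0.001,0,0,0,0,0,0,0,0,0,0,0,0,0,0,0])

```text
time: 24.25
position: [0.6191, -0.1627, 0.0605]
eef_rot: [[-1.0, 0.0, 0.0], [0.0, 1.0, -0.0], [-0.0, -0.0, -1.0]]
force: [0.1, 0.6, 0.7]
finger_gap: 0.346
finger_force: 20.0
```

>>> send_path(motion=[0,0,0,0,0,0.001,0,0,0,0,0,0,0,0,0,0,0,0,0,0,0])

```text
time: 24.55
position: [0.6192, -0.1628, 0.0605]
eef_rot: [[-1.0, -0.0, 0.0], [-0.0, 1.0, -0.0], [-0.0, -0.0, -1.0]]
force: [-2.8, 1.4, 6.1]
finger_gap: 0.344
finger_force: 20.0
```

>>> send_path(motion=[0,0,0,0,0,0,0.7,0,0,0,0,0,0,0.7,0,0,0,0,0,0,0.7,0,0,0,0,0,0,0.7,0,0,0,0,0,-0.015,0.8,0,0,0,0,0,-0.03,1,0,0,0,0,0,-0.04,1,0,0,0,0,0,-0.04,1,0,0,0,0,0,-0.04,1,0,0,0,0,0,-0.015,1,0,0,0,0,0,0,1,0,0,0,0,0,0,1,0,0,0,0,0,0,1])

```text
time: 25.85
position: [0.6177, -0.1621, 0.2363]
eef_rot: [[-1.0, 0.0, -0.004], [0.0, 1.0, 0.002], [0.004, 0.002, -1.0]]
force: [-0.0, 0.6, -0.1]
finger_gap: 0.999
finger_force: 0.0
```

```bash
python3 snap.py n3
python3 - <<'E'
from pm import *
im,c=load("n3")
# circles near the nest, cast to each rim height, against the large pot's centre
g=cv2.cvtColor(im,cv2.COLOR_RGB2GRAY)[110:240,180:340]; g=cv2.resize(g,None,fx=4,fy=4,interpolation=cv2.INTER_CUBIC)
for nm,z,r in(("large",.042,.033),("mid",.058,.0245),("small",.074,.016)):
    K,e,O=c; pr=4*K[0,0]*r/((e[2]-z))
    q=cv2.HoughCircles(g,cv2.HOUGH_GRADIENT,1,200,param1=60,param2=15,minRadius=int(pr*.93),maxRadius=int(pr*1.08))
    if q is None: print(nm,None); continue
    for v in q[0][:2]:
        p=((v[0]+.5)/4-.5+180,(v[1]+.5)/4-.5+110); print(nm,np.round(p,1),v[2]/4,onplane(c,p,z).round(4),"expected px",proj(c,(.619,-.1627,z)).round(1),round(pr/4,1))
E
```

```text
25.85 [ 0.6177 -0.1621  0.2363] [[-1.0, 0.0002, -0.0045], [0.0002, 1.0, 0.0021], [0.0045, 0.0021, -1.0]]
large [256.5 178.8] 28.0 [ 0.62   -0.1628  0.042 ] expected px [256.6 177.9] 29.0
mid [251.8 180. ] 23.0 [ 0.6183 -0.1681  0.058 ] expected px [256.6 180.6] 22.6
small None
```

```bash
python3 -c "
import cv2;cv2.imwrite('pics/n3c.png',cv2.resize(cv2.imread('pics/n3.png')[105:255,160:360],None,fx=4,fy=4))"
```

```text
(no output)
```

View pics/n3c.png

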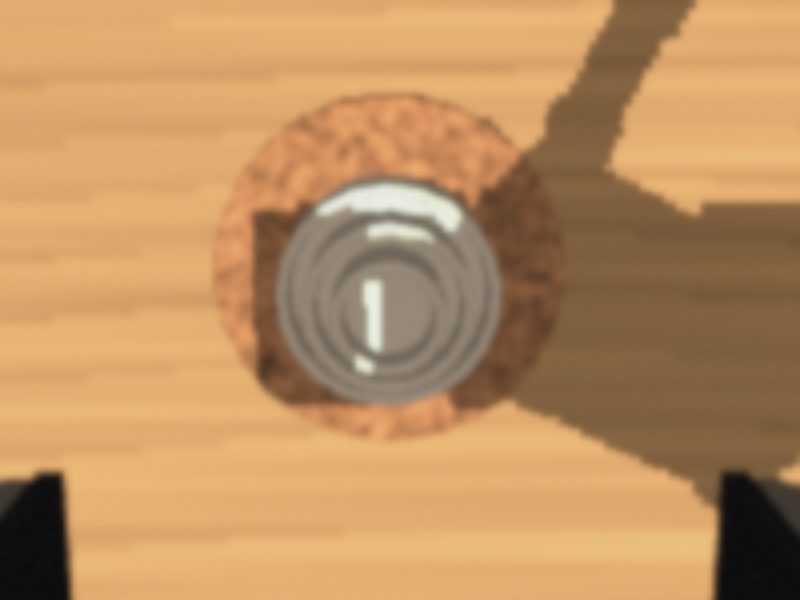

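n3: three concentric rims around about (257,178), so the small pot is nested. Now over to the square pot.

>>> send_path(motion=[0,0,0,0.023,0.035,0,1,0,0,0,0.023,0.035,0,1,0,0,0,0.023,0.035,0,1,0,0,0,0.023,0.035,0,1,0,0,0,0.023,0.035,0,1,0,0,0,0.023,0.035,0,1,0,0,0,0.021,0.033,0,1,0,0,0,0,0,0,1,0,0,0,0,0,0,1,0,0,0,0,0,0,1])

```text
time: 26.9
position: [0.4602, 0.0795, 0.2386]
eef_rot: [[-1.0, 0.001, -0.001], [0.001, 1.0, -0.0], [0.001, -0.0, -1.0]]
force: [-0.7, 0.6, -0.1]
finger_gap: 0.999
finger_force: 0.0
```

```bash
python3 snap.py q1
```

```text
26.9 [0.4602 0.0795 0.2386] [[-1.0, 0.0009, -0.001], [0.0009, 1.0, -0.0004], [0.001, -0.0004, -1.0]]
```

>>> send_path(motion=[0,0,0,0.03,0,0.02,1,0,0,0,0.03,0,0.03,1,0,0,0,0,0,0,1,0,0,0,0,0,0,1,0,0,0,0,0,0,1])

```text
time: 27.45
position: [0.4026, 0.0796, 0.1914]
eef_rot: [[-1.0, 0.001, 0.004], [0.001, 1.0, -0.0], [-0.004, -0.0, -1.0]]
force: [-0.5, 0.4, 0.3]
finger_gap: 0.999
finger_force: 0.0
```

```bash
python3 snap.py q2
cat > sq.py <<'E'
import sys
from pm import *
for t in sys.argv[1:]:
    im,c=load(t); hs=cv2.cvtColor(im,cv2.COLOR_RGB2HSV)
    h=blob(im,proj(c,(.46,.081,.03)),(hs[...,1]<78)&(hs[...,2]>60))
    w=np.array([onplane(c,p,.03)[:2] for p in h.reshape(-1,2)],np.float32)
    print(t,"rect",[np.round(v,4) for v in cv2.minAreaRect(w)])
    a=cv2.approxPolyDP(h,4,True).reshape(-1,2); print(a.tolist()); P=np.array([onplane(c,p,.03)[:2] for p in a])
    for i in range(len(P)): d=P[(i+1)%len(P)]-P[i]; print(P[i].round(4),"len",np.linalg.norm(d).round(4),"ang",np.degrees(np.arctan2(d[1],d[0])).round(1)%90)
E
python3 sq.py q1 q2;python3 -c "
import cv2;a=cv2.imread('pics/q1.png')[100:250,160:360];b=cv2.imread('pics/q2.png')[100:280,160:360];
cv2.imwrite('pics/qc.png',cv2.vconcat([cv2.resize(a,None,fx=2,fy=2),cv2.resize(b,None,fx=1,fy=1).repeat(2,0)[:280].repeat(2,1)]))"
```

```text
27.45 [0.4026 0.0796 0.1914] [[-1.0, 0.0011, 0.0041], [0.0011, 1.0, -0.0004], [-0.0041, -0.0004, -1.0]]
q1 rect [array([0.4592, 0.0813]), array([0.0501, 0.0515]), np.float64(58.4669)]
[[252, 145], [286, 166], [266, 199], [232, 181]]
[0.4259 0.073 ] len 0.0474 ang 58.4
[0.4507 0.1134] len 0.047 ang 59.9
[0.4914 0.0899] len 0.0468 ang 61.400000000000006
[0.4689 0.0488] len 0.0494 ang 60.599999999999994
q2 rect [array([0.4566, 0.0817]), array([0.0523, 0.056 ]), np.float64(58.8618)]
[[252, 198], [288, 222], [266, 260], [229, 239]]
[0.4207 0.0737] len 0.0476 ang 55.3
[0.4479 0.1128] len 0.051 ang 62.3
[0.493  0.0891] len 0.0483 ang 58.3
[0.4677 0.0481] len 0.0535 ang 61.400000000000006
```

View pics/qc.png

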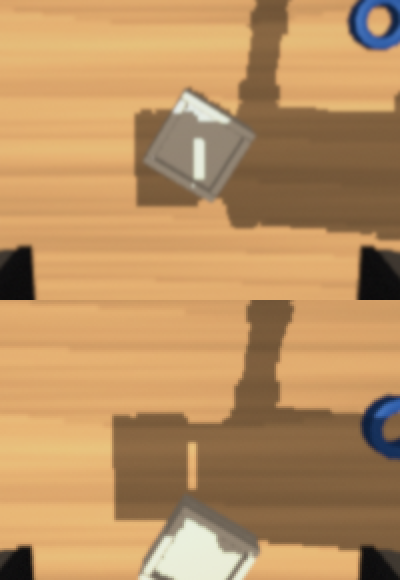

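qc: the square pot is at about (259,173) in q1. Its rim measures 50×51 mm, centred at (0.459,0.0815), with sides at 59.4°, so I need a 30.6° turn of the tool. The blue ring stays clear on the right.

>>> send_path(motion=[0,0,0,-0.029,0.002,0,1,0,0,0,-0.029,0,0,1,0,0,7.65,0,0,0.02,1,0,0,7.65,0,0,0.03,1,0,0,7.65,0,0,0.03,1,0,0,7.65,0,0,0.03,1,0,0,0,0,0,0.02,1,0,0,0,0,0,0,1,0,0,0,0,0,0,1,0,0,0,0,0,0,1])

```text
time: 28.5
position: [0.4603, 0.0821, 0.0613]
eef_rot: [[-0.861, 0.509, 0.004], [0.509, 0.861, -0.0], [-0.004, 0.002, -1.0]]
force: [0.1, 0.1, 0.6]
finger_gap: 1.002
finger_force: 0.0
```

```bash
python3 snap.py q3; python3 sq.py q3
```

```text
28.5 [0.4603 0.0821 0.0613] [[-0.8608, 0.509, 0.0039], [0.509, 0.8608, -0.0003], [-0.0036, 0.0017, -1.0]]
q3 rect [array([0.4577, 0.0831]), array([0.0498, 0.0548]), np.float64(59.4152)]
[[225, 179], [291, 180], [296, 189], [292, 257], [221, 256], [219, 196]]
[0.4241 0.0788] len 0.0421 ang 58.6
[0.4461 0.1148] len 0.0068 ang 89.2
[0.4529 0.1147] len 0.0476 ang 57.9
[0.4933 0.0894] len 0.0483 ang 58.5
[0.468  0.0482] len 0.0422 ang 59.599999999999994
[0.4317 0.0696] len 0.012 ang 39.099999999999994
```

Angle now measures 59.4°, aligned with the jaws. Descend, grip and lift.

>>> send_path(motion=[0,0,0,0,0,0.02,1,0,0,0,0,0,0.02,1,0,0,0,0,0,0.01,1,0,0,0,0,0,0.001,1,0,0,0,0,0,0,1,0,0,0,0,0,0,1,0,0,0,0,0,0,0,0,0,0,0,0,0,0,0,0,0,0,0,0,0,0,0,0,0,0,0,0,0,0,0,0,0,0,0,0,0,0,0,0,0,0,0,0,0,0,0,0,0,0,0,0,0,0,0,0], clamp_n=30)

```text
time: 29.95
position: [0.458, 0.0824, 0.0083]
eef_rot: [[-0.861, 0.509, -0.0], [0.509, 0.861, 0.0], [0.0, 0.0, -1.0]]
force: [-0.2, 0.8, 0.5]
finger_gap: 0.541
finger_force: 30.0
```

>>> send_path(motion=[0,0,0,0,0,-0.01,0,0,0,0,0,0,-0.02,0,0,0,0,0,0,-0.03,0,0,0,0,0,0,-0.02,0,0,0,0,0,0,0,0,0,0,0,0,0,0,0])

```text
time: 30.55
position: [0.4579, 0.0823, 0.0882]
eef_rot: [[-0.861, 0.509, 0.0], [0.509, 0.861, -0.0], [-0.0, 0.0, -1.0]]
force: [-0.9, -0.4, -0.9]
finger_gap: 0.538
finger_force: 30.0
```

>>> send_path(motion=[0,0,0,-0.01,0.01,0,0,0,0,0,-0.021,0.02,0,0,0,0,0,-0.021,0.02,0,0,0,0,0,-0.021,0.02,0,0,0,0,0,-0.021,0.02,0,0,0,0,0,-0.021,0.02,0,0,0,0,0,-0.019,0.018,0,0,0,0,0,0,0,0.02,0,0,0,0,0,0,0.02,0,0,0,0,0,0,0.015,0,0,0,0,0,0,0.005,0,0,0,0,0,0,0,0,0,0,0,0,0,0,0,0,0,0,0,0,0,0])

```text
time: 31.95
position: [0.6394, 0.1243, 0.0296]
eef_rot: [[-0.861, 0.509, 0.002], [0.509, 0.861, -0.0], [-0.002, 0.001, -1.0]]
force: [0.4, -0.1, -1.4]
finger_gap: 0.54
finger_force: 30.0
```

>>> send_path(motion=[0,0,0,0,0,0.003,0,0,0,0,0,0,0.002,0,0,0,0,0,0,0.001,0,0,0,0,0,0,0.001,0,0,0,0,0,0,0,0,0,0,0,0,0,0,0])

```text
time: 32.55
position: [0.6385, 0.1243, 0.0223]
eef_rot: [[-0.861, 0.509, -0.0], [0.509, 0.861, -0.0], [0.0, -0.0, -1.0]]
force: [-3.8, -0.2, 5.2]
finger_gap: 0.542
finger_force: 30.0
```

Contact at exactly the expected height. Release, retreat and check.

>>> send_path(motion=[0,0,0,0,0,0,1,0,0,0,0,0,0,1,0,0,0,0,0,0,1,0,0,0,0,0,0,1,0,0,0,0,0,-0.02,1,0,0,0,0,0,-0.03,1,0,0,0,0,0,-0.04,1,0,0,0,0,0,-0.04,1,0,0,0,0,0,-0.04,1,0,0,0,0,0,-0.04,1,0,0,0,0,0,0,1,0,0,0,0,0,0,1,0,0,0,0,0,0,1])

```text
time: 33.85
position: [0.6375, 0.1242, 0.2292]
eef_rot: [[-0.861, 0.509, -0.003], [0.509, 0.861, -0.0], [0.003, -0.002, -1.0]]
force: [-0.6, 1.5, 0.3]
finger_gap: 0.999
finger_force: 0.0
```

```bash
python3 snap.py r1
python3 - <<'E'
from pm import *
im,c=load("r1"); K=c
hs=cv2.cvtColor(im,cv2.COLOR_RGB2HSV)
print("expected px",proj(c,(.638,.124,.044)).round(1))
top=imaging.get_image("top"); cv2.imwrite("pics/top1.png",top[:,:,::-1]); ct=cam("top"); old=cv2.imread("pics/top0.png")[:,:,::-1].copy()
for k,s in dict(jar=(280,156),green=(347,243),blue=(187,234)).items():
    r=[]
    for im in(old,top):
        h=cv2.cvtColor(im,cv2.COLOR_RGB2HSV)
        m=dict(jar=h[...,2]<50,green=(h[...,0]>35)&(h[...,1]>90),blue=(h[...,0]>100)&(h[...,1]>90))[k]
        r.append(cen(blob(im,s,m)).round(1))
    print(k,r)
a=cv2.resize(cv2.imread("pics/r1.png"),(400,300)); b=cv2.resize(top[110:260,100:400,::-1],(800,300)[:2] and (400,200))
cv2.imwrite("pics/fin.png",cv2.vconcat([a,b]))
E
```

```text
33.85 [0.6375 0.1242 0.2292] [[-0.8607, 0.5091, -0.0033], [0.5091, 0.8607, -0.0], [0.0028, -0.0017, -1.0]]
expected px [258.3 178.4]
jar [array([279.8, 156. ]), array([280. , 155.7])]
green [array([347.2, 243.1]), array([347.4, 243.1])]
blue [array([185.8, 233.9]), array([186., 234.])]
```

```bash
python3 - <<'E'
from pm import *
im,c=load("r1"); hs=cv2.cvtColor(im,cv2.COLOR_RGB2HSV)
h=blob(im,proj(c,(.638,.124,.044)),(hs[...,1]<40)&(hs[...,2]>60)).reshape(-1,2)
w=np.array([onplane(c,p,.044)[:2] for p in h],np.float32); print([np.round(v,4) for v in cv2.minAreaRect(w)])
E
```

```text
[array([0.625 , 0.1293]), array([0.0088, 0.018 ]), np.float64(74.3731)]
```

The jar and both rings haven't moved. That last mask only caught a highlight, so I'll check the square pot by edges against the tile, with numbers only.

```bash
python3 - <<'E'
from pm import *
im,c=load("r1"); g=cv2.cvtColor(im,cv2.COLOR_RGB2GRAY); hs=cv2.cvtColor(im,cv2.COLOR_RGB2HSV)
p=proj(c,(.638,.124,.044)).astype(int)
print("sat",hs[p[1],p[0]-45:p[0]+46:6,1].tolist(),"val",hs[p[1],p[0]-45:p[0]+46:6,2].tolist())
e=cv2.dilate(cv2.Canny(g,20,60),np.ones((2,2)))
for q in cv2.findContours(e,cv2.RETR_LIST,cv2.CHAIN_APPROX_NONE)[0]:
    w=np.array([onplane(c,x,.044)[:2] for x in q.reshape(-1,2)],np.float32); r=cv2.minAreaRect(w)
    if .035<min(r[1]) and max(r[1])<.13 and np.hypot(r[0][0]-.638,r[0][1]-.124)<.05: print([np.round(v,4) for v in r])
E
```

```text
sat [51, 50, 59, 60, 54, 52, 52, 52, 52, 52, 52, 53, 59, 59, 59, 63] val [231, 231, 133, 132, 141, 146, 146, 146, 146, 146, 146, 144, 134, 134, 133, 134]
[array([0.6338, 0.1096]), array([0.0978, 0.0595]), np.float64(3.232)]
[array([0.6324, 0.1326]), array([0.1012, 0.0917]), np.float64(2.7182)]
```

The pot spans 45 px (50 mm), centred within 2 px of its expected place on the tile. Gripper is open and clear, so I'm handing in.

```bash
python3 -c "
from bench import manip, imaging, readout
print(manip.close_job())"
```

```text
the job is handed in; nothing more can be done
None
```

I handed the job in at about 34 s: the three round pots are nested on the cork stand, the square pot is on the tile, and the rings and jar have not moved; the judge's verdict was not shown to me.

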